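# Canister through the sprung gate of the spice stand

### The arm

A 6-joint arm with a two-finger parallel gripper is mounted at the origin on the work surface. World frame = base frame: x ahead of the robot, y to its left, z up, the work surface at z = 0. Lengths are in m, angles in degrees, forces in N, time in s.
With the tool pointing down it reaches from about 0.35 to 0.875 m from the base axis. Payload 4.2 kg.
Tool frame: the origin (TCP) lies at the very end of the fingers, on their centre line; the grasp point (between the pads) lies 19 mm behind it (r.grip_point_offset is the distance from the TCP to the grasp point, in m); z points along the fingers, y is the line along which they close (so a half turn about z gives the same grasp; the last joint's range is limited). The gripper opens to 87 mm and grips with 3 to 60 N. Pads are 19 mm wide; open, the fingers measure 117 mm over their backs; the gripper's body (75 mm by 190 mm) begins 51 mm behind the grasp point.
Start: joints at [87.64, 22.042, 0.453, 0, -68.411, -14.817], TCP at [0.185, 0.597, 0.223] pointing down, gripper open.
Joint ranges: [-179.83, 179.83], [-69.29, 118.12], [-61.27, 80.66], [-181.25, 117.63], [-171.15, -9.14], [-177.46, 177.46]. Speed limits (degrees/s): [159.86, 159.86, 180, 180, 180, 180].

### API

Orientations are given as a 3x3 rotation matrix whose columns are the frame's x, y, z axes.
In Python, from station import r gives the robot as it stands.
- The arm moves only by the tool move_arm, never from a script. Its argument "series" is a list of rows, each a list of 3 entries, a list of its own where there are three numbers: the turn, a rotation vector about the tool's x, y, z as a fraction of full scale, then the shift along the tool's x, y, z as a fraction of full scale, then the opening, from 0 (shut) to 1 (fully open). A call has 1 to 12 rows; each row shifts and turns the commanded pose from where the row before left it, along the tool's axes as they then stand; what a row does not reach is not made up. Full scale, the value 1, is 0.5 m for a shift and 0.1 rad for a turn. A row lasts 1/10 s, in which the tool goes at most 50 mm and 8.59 degrees, less where a joint would pass 70% of its speed; a pose out of reach is approached as far as the arm can. A call with a number of a shift or a turn outside -1 to 1 is refused whole. A call with a gripper value outside its range is refused whole. The fingers move at their own pace and stop on an object; the grip force is fixed at half the most. Time passes only in rows, so rows that do not move let the fingers close. It gives the time, the measured TCP pose, the force, the opening and the grip force at its end, in the units of the state.
- r.sense(): the state, without advancing time (a new reading comes with each control period).
- r.capture(name): name is "side" or "top" or "wrist"; returns a dict with "img" (384x512x3 uint8, red, green, blue), "fx", "fy", "cx", "cy" (pixels), "k1" (the pictures are not rectified: a ray, as slopes to the right and down, at radius r is drawn at 1 + k1 r^2 times it, then the intrinsics apply), "origin" and "orientation" of the camera in the world. Camera axes: x right, y up, looking along -z (the intrinsics and any distortion apply to the point x, -y, -z); pixel columns grow to the right and rows downward; lengths in m; the calibration is good to about 2 mm. A picture is of the moment at which its call begins. There is no depth.
- r.finish_job(): hands the job in; it is judged then, once.
Trained networks look in the newest picture that a camera, given by its name, has taken for a name from the list of things; names that differ only in an ending like _2 or _b are one class to them, and where a whole thing is asked for, a point or a joint stands for the part that bears it (a point fixed in the world has none). Each returns a list of dicts, best first, with "score" (0 to 1); they miss things now and then, are a little off and sometimes report something else, mostly with a low value. They report only what shows in the picture. A call takes as long as a camera call. They do not tell look-alikes from the thing itself.
- r.cut_out(target, camera): "pixels" (384x512 bool, what is visible of it) and "centre" ([column, row] in pixels, amid what is visible of it).
- r.pinpoint(target, camera): "centre" ([column, row] in pixels: a listed point, or the origin of a listed thing).
The state is a dict: "time_s": time; "joints": joint angles; "joint_velocities": joint speeds; "effort": joint torques, N m; "tcp_pos": TCP position; "ee_rot": TCP orientation; "wrist_force": force on the tool from outside, world axes, zero at the start; "moment": the same for the moment, N m; "gripper_width": opening from 0.0 (shut) to 1.0 (fully open); "gripper_force": force on a finger pad.
Only numpy, scipy, OpenCV 4.12 (cv2) and the standard library are available. Lean on these libraries where they do the work, as an engineer would, in place of code of your own. Each camera call takes 0.05 s, during which the arm holds its last target. There are 200 camera calls.

### The job

Put the loose black canister away in the empty slot of the bamboo stand: set it on the apron, slide it in through the spring gate and push it back gently until the gate swings shut behind it, then ease it back until it rests against the shut gate, and let go. Don't force or slam anything, and leave everything else where it is.

Things in the scene. Friction and masses are not known exactly. Their poses are not given: they have to be found in the camera images.
- canister: the loose matte black tin canister standing by itself on the table, not in the stand: round body 40 mm across on a foot flange 52 mm across and 6 mm thick, 100 mm high in all, about 0.18 kg; origin at the centre of its underside, z up. Same shape as the three in the stand
- stand: fixed bamboo slotted stand. Origin at table level on the slot's middle line, in the plane of the shut gate; x axis points along the slot, inwards; z up. Its board's top is at z = 12 mm and covers x -90 to 135, y -47 to 127 mm. Nothing on it but the canisters rises over 50 mm above the board. Three canisters stand in a row of wells at y = 90 mm
- slot_mouth (a point): point on the board's top in the middle of the open apron (stand x = -50 mm, y = 0), where a canister can be set down before sliding it in along stand +x. Apron: x -90 to -35 mm; from x = -35 to -10 mm the walls form a funnel, 14 mm high
- slot_lip (a point): point on the slot's middle line where its overhanging lips begin (stand x = -10 mm), at the height of their undersides, 10 mm above the board. From here in, the walls are 56 and the lips 46 mm apart (tops 15 mm above the board): a canister's foot can only slide in under the lips, not go in from above. Carried 1 to 2 mm clear of the board it does not dig in
- gate (a joint): spring-hinged steel flap across the slot, 50 mm long, upright hinge at stand x = 0, y = +34 mm, 18 to 46 mm above the board; angle in rad, 0 shut on its stop (cannot open outward), up to 1.5 swung inward. 1 to 3 N at the tip opens it. It swings shut behind a canister only once the canister's centre is about 60 mm past the gate plane; backing out earlier jams it
- plate (a joint): sprung back plate, 18 to 46 mm above the board; travel in m, 0 at rest with its face 40 mm past the gate plane, grows inward, hard stop at 0.043 (canister centre 63 mm past the gate plane). Pushes back with 4.5 N at rest to 9 N at the stop; once the gate is shut it holds the canister against the gate, canister centre then about 22 mm past the gate plane
- suribachi: bystander: white porcelain mortar bowl, 144 mm across, 62 mm high; origin at the centre of its underside
- stick: bystander: pale wooden grinding stick, 174 mm long, 28 mm thick at both ends, lying on the table; origin at the centre of its thick end, its z axis points along the stick
- grinder: bystander: small brass bell-shaped nutmeg grinder, 54 mm across the foot, 71 mm high; origin at the centre of its underside
- jar: bystander: small amber glass jar with a wooden cap, 52 mm across, 75 mm high; origin at the centre of its underside
- dish: bystander: small blue glazed dish, 72 mm across, 22 mm high; origin at the centre of its underside
- stored0: bystander: black canister, same as the loose one, standing in a well of the stand; origin at the centre of its underside
- stored1: bystander: black canister, same as the loose one, standing in a well of the stand; origin at the centre of its underside
- stored2: bystander: black canister, same as the loose one, standing in a well of the stand; origin at the centre of its underside
Mind the look-alikes: they are no part of the job. What is shaped like the canister but red is not meant.

How it is judged (in metres and radians):
On the way, in this order (a step that is already met when the one before it is completed fails the run):
1. the canister stands on the apron in front of the shut gate (x of canister in the frame of stand between -0.085 and -0.022 m and y of canister in the frame of stand between -0.02 and 0.02 m and z of canister in the frame of stand between 0.009 and 0.0145 m and angle between canister's own z axis and vertical below 0.1 rad and value of joint gate below 0.1 rad), for 0.1 s.
2. the canister in the slot holds the gate open (value of joint gate above 0.8 rad and x of canister in the frame of stand above 0.005 m and y of canister in the frame of stand between -0.006 and 0.006 m and z of canister in the frame of stand below 0.018 m), for 0.1 s.
3. the canister is pushed back past the gate and the gate has swung shut behind it (value of joint gate below 0.08 rad and value of joint plate above 0.034 m and x of canister in the frame of stand above 0.054 m and y of canister in the frame of stand between -0.006 and 0.006 m), for 0.1 s.
At the end, for the whole second after the job is handed in: the gate is shut (under 0.08 rad), the canister stands upright (within 0.06 rad) on the stand's board in the slot, its centre 17 to 28 mm beyond the gate plane and within 6 mm of the slot's middle line, resting against the gate with the back plate pushed in less than 10 mm, and still (value of joint gate below 0.08 rad and x of canister in the frame of stand between 0.017 and 0.028 m and y of canister in the frame of stand between -0.006 and 0.006 m and z of canister in the frame of stand between 0.009 and 0.0145 m and angle between canister's own z axis and vertical below 0.06 rad and linear speed of canister below 0.02 m/s and value of joint plate below 0.01 m); the robot touches nothing.
It fails at once if the canister is forced or slammed against the stand, its gate or its back plate (over 30 N) (contact force between canister and stand above 30 N).
It fails at once if a bystander on the table is disturbed (moved over 20 mm) (distance of any of suribachi, stick, grinder, jar, dish from where it was at the start of the episode above 0.02 m).
It fails at once if a canister in the stand is disturbed (moved over 10 mm or tipped) (distance of any of stored0, stored1, stored2 from where it was at the start of the episode above 0.01 m or angle between any of stored0, stored1, stored2's own z axis and vertical above 0.3 rad).
It fails at once if the gripper pushes the gate or back plate or leans on the stand (over 15 N) (contact force between the arm and stand above 15 N).
It fails at once if the gripper's fingers press on the stand (over 15 N) (contact force between the fingers and stand above 15 N).
It also fails if it takes over 64 s, if anything falls off the work surface, if the arm or the gripper's body presses on something with over 40 N, if the wrist force passes 120 N, or if a joint passes its speed limit or range.

## Working session

There is one attempt and no reset: what is moved stays moved. The work goes in short steps, Python scripts to look and compute and a tool call to move; the robot and the scene stay as the last step left them, time stands still between calls to the robot, and variables do not carry over. Pictures are saved under pics/ and viewed, at most 10 in all, crops included, and the job is handed in when it is done.

Besides the shell and the picture viewer there is one more tool, called as name(argument=value, ...) on one line, values as JSON. move_arm: Moves the arm, as the interface text tells. Its arguments: {"type":"object","properties":{"series":{"type":"array"}},"required":["series"]}

```bash
mkdir -p pics; ls; cat > h.py <<'E'
from station import r
import numpy as np, cv2
def ray(c,px):
    K=np.array([[c['fx'],0,c['cx']],[0,c['fy'],c['cy']],[0,0,1.]])
    p=cv2.undistortPoints(np.array([[px]],float),K,np.array([c['k1'],0,0,0.]))[0,0]
    d=np.array(c['orientation'])@np.array([p[0],-p[1],-1.])
    return np.array(c['origin']),d
def at(c,px,z):
    o,d=ray(c,px); return o+d*(z-o[2])/d[2]
def proj(c,P):
    q=np.array(c['orientation']).T@(np.array(P,float)-c['origin'])
    x,y=q[0]/-q[2],-q[1]/-q[2]; s=1+c['k1']*(x*x+y*y)
    return np.array([c['fx']*x*s+c['cx'],c['fy']*y*s+c['cy']])
def save(c,n,s=1): cv2.imwrite('pics/'+n+'.png',cv2.resize(c['img'][:,:,::-1],None,fx=s,fy=s))
E
python3 - <<'E'
from h import *
im=[]
for n in('top','side'):
    c=r.capture(n); save(c,n,1.5)
    print(n,c['origin'],c['fx'],c['k1'])
    for t in ['canister','stand','slot_mouth','slot_lip','suribachi','grinder','jar','dish','stick']:
        for d in r.pinpoint(t,n)[:5]:
            print(t,np.round(d['centre'],1),round(d['score'],2),np.round(at(c,d['centre'],{'slot_mouth':.012,'slot_lip':.022}.get(t,0)),3))
E
```

```text
pics
top [ 0.38660575 -0.08315817  1.16506291] 378.6488712691178 -0.015184481453745976
canister [363.2 216.3] 0.7 [ 0.502 -0.385  0.   ]
canister [277.6 267.6] 0.64 [ 0.348 -0.119  0.   ]
canister [302.9 175.9] 0.57 [ 0.63  -0.201  0.   ]
canister [315.8 252.8] 0.56 [ 0.391 -0.236  0.   ]
stand [210.4 196.7] 0.57 [0.565 0.088 0.   ]
slot_mouth [211.4 210.3] 0.65 [0.521 0.083 0.012]
slot_mouth [376.9 262.1] 0.31 [ 0.363 -0.417  0.012]
slot_lip [211.9 193.5] 0.61 [0.571 0.081 0.022]
suribachi [356.6 164.9] 0.57 [ 0.665 -0.371  0.   ]
grinder [330.3 220.1] 0.61 [ 0.491 -0.283  0.   ]
jar [372.6 261.1] 0.78 [ 0.366 -0.408  0.   ]
dish [276.2 214.2] 0.89 [ 0.51  -0.116  0.   ]
stick [320.3 133.1] 0.76 [ 0.77  -0.259  0.   ]
stick [304.  179.2] 0.7 [ 0.62  -0.204  0.   ]
stick [356.7 165.1] 0.65 [ 0.665 -0.372  0.   ]
side [ 0.21842778 -0.67668255  0.86356132] 371.8479715254773 -0.07261981211558832
canister [228.5 265.4] 0.95 [ 0.388 -0.234  0.   ]
canister [299.8 220.7] 0.78 [ 0.629 -0.2    0.   ]
canister [303.4 290. ] 0.64 [ 0.523 -0.383  0.   ]
canister [192.4 239.8] 0.64 [ 0.334 -0.118  0.   ]
canister [350.6 212.4] 0.27 [ 0.776 -0.245  0.   ]
stand [239.  162.8] 0.71 [0.577 0.085 0.   ]
slot_mouth [223.  165.3] 0.71 [0.522 0.088 0.012]
slot_lip [234.  158.6] 0.61 [0.562 0.09  0.022]
slot_lip [269.  267.4] 0.34 [ 0.471 -0.298  0.022]
suribachi [349.6 259.8] 0.66 [ 0.678 -0.369  0.   ]
grinder [269.1 265.1] 0.87 [ 0.482 -0.282  0.   ]
jar [251.8 330.1] 0.75 [ 0.363 -0.411  0.   ]
jar [270.4 266.1] 0.52 [ 0.483 -0.287  0.   ]
dish [250.8 216.4] 0.9 [ 0.512 -0.122  0.   ]
dish [222.4 145.7] 0.63 [0.563 0.183 0.   ]
stick [348.2 212. ] 0.78 [ 0.771 -0.24   0.   ]
```

View pics/top.png

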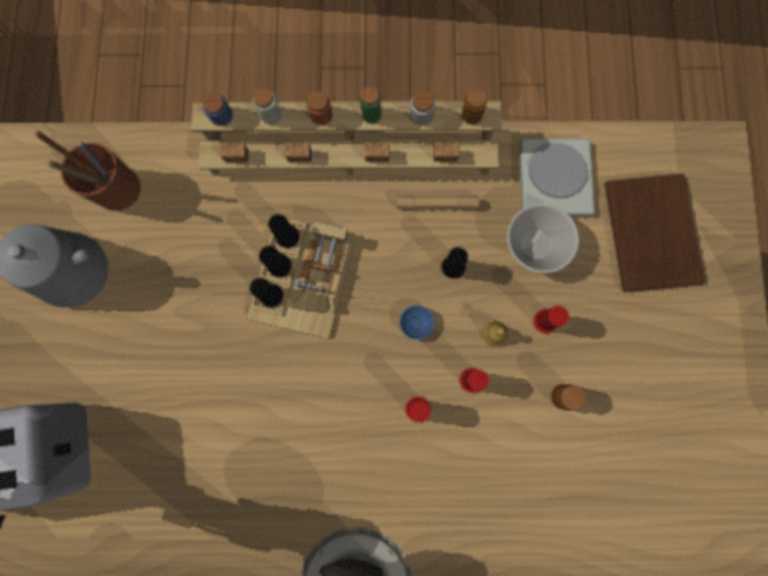

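View pics/side.png

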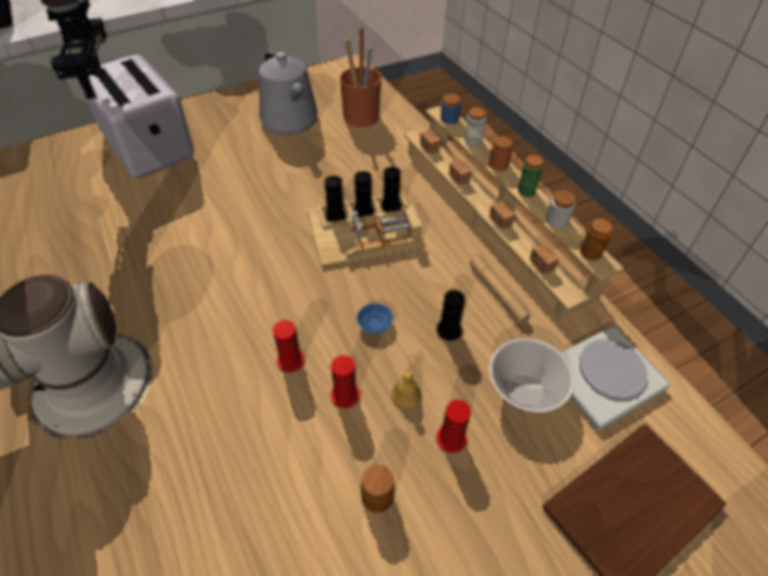

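The top view shows four things shaped like the canister, plus the three stored ones:
- **Red:** at about (278,268), (316,253) and (363,216). These are look-alikes.
- **Black, loose:** at (303,176), standing alone at about (0.63, -0.20). This is my choice.
- **Black, stored:** three in the stand, at about (189,154), (183,174) and (178,195).

The stand is rotated about -10°, with its apron towards the robot.

```bash
cat >> h.py <<'E'
from scipy.spatial.transform import Rotation as R
def down(yaw): # tool y axis along (cos(yaw+90)..) i.e. tool pointing down, closing across heading yaw (deg)
    a=np.radians(yaw); x=np.array([np.cos(a),np.sin(a),0]); z=np.array([0,0,-1.])
    return np.column_stack([x,np.cross(z,x),z])
def plan(pos,yaw=None):
    s=r.sense(); A=np.array(s['ee_rot']); p=np.array(s['tcp_pos'])
    T=A if yaw is None else down(yaw)
    rv=R.from_matrix(A.T@T).as_rotvec()
    print('t',s['time_s'],'tcp',np.round(p,4),'turn/0.1rad',np.round(rv/.1,3),'shift/0.5 in cur tool',np.round(A.T@(pos-p)/.5,4),'in final tool',np.round(T.T@(pos-p)/.5,4))
E
python3 - <<'E'
from h import *
s=r.sense(); print(np.round(s['ee_rot'],3),s['wrist_force'])
c=r.capture('wrist'); A=np.array(s['ee_rot'])
print('cam in tool',np.round(A.T@(np.array(c['origin'])-s['tcp_pos']),3),np.round(A.T@np.array(c['orientation']),3),c['fx'],c['cx'],c['cy'])
for y in(-10,170): plan([.48,.08,.36],y)
c=r.capture('side'); i=c['img'][150:270,170:340,::-1]; cv2.imwrite('pics/crop.png',cv2.resize(i,None,fx=4,fy=4,interpolation=cv2.INTER_CUBIC))
E
```

```text
[[ 0.955 -0.295 -0.   ]
 [-0.295 -0.955  0.   ]
 [-0.    -0.    -1.   ]] [ 0.14443319  0.81477463 -0.12397918]
cam in tool [ 0.066  0.    -0.162] [[ 0.001  0.969  0.246]
 [ 1.    -0.001 -0.   ]
 [-0.     0.246 -0.969]] 292.7881095042812 255.80875390729744 190.47787507650298
t 1.05 tcp [0.1846 0.5971 0.2226] turn/0.1rad [-1.000e-03  0.000e+00 -1.253e+00] shift/0.5 in cur tool [ 0.87    0.8136 -0.2749] in final tool [ 0.7615  0.9159 -0.2749]
t 1.05 tcp [0.1846 0.5971 0.2226] turn/0.1rad [0.0000e+00 1.0000e-03 3.0163e+01] shift/0.5 in cur tool [ 0.87    0.8136 -0.2749] in final tool [-0.7615 -0.9159 -0.2749]
```

View pics/crop.png

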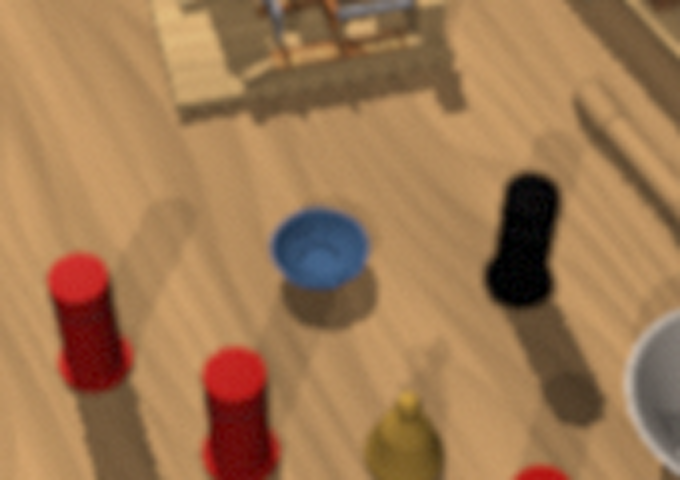

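The crop confirms it: the matte black canister with its foot flange, upright and alone, at about (520,240) in the crop. The other two in view are red. I'll go above the stand for a close look first.

move_arm(series=[[[0, 0, 0], [0.08, 0.055, -0.009], 1], [[0, 0, 0], [0.08, 0.055, -0.009], 1], [[0, 0, 0], [0.08, 0.055, -0.009], 1], [[0, 0, 0], [0.08, 0.055, -0.009], 1], [[0, 0, 0], [0.08, 0.055, -0.009], 1], [[0, 0, 0], [0.08, 0.055, -0.009], 1], [[0, 0, 0], [0.08, 0.055, -0.009], 1], [[0, 0, 0], [0.08, 0.055, -0.009], 1], [[0, 0, 0], [0.08, 0.055, -0.009], 1], [[0, 0, 0], [0.08, 0.055, -0.009], 1], [[0, 0, 0], [0.08, 0.055, -0.009], 1], [[0, 0, -1], [0.08, 0.055, -0.009], 1]])

```text
time_s: 2.3
tcp_pos: [0.5466, 0.1383, 0.2771]
ee_rot: [[0.981, -0.196, 0.001], [-0.196, -0.981, 0.0], [0.001, -0.0, -1.0]]
wrist_force: [0.2, 0.9, 0.2]
gripper_width: 0.998
gripper_force: 0.0
```

move_arm(series=[[[0, 0, -0.25], [0, 0, 0], 1], [[0, 0, 0], [0, 0, 0], 1], [[0, 0, 0], [0, 0, 0], 1], [[0, 0, 0], [0, 0, 0], 1]])

```text
time_s: 2.7
tcp_pos: [0.545, 0.1411, 0.2766]
ee_rot: [[0.985, -0.172, -0.0], [-0.172, -0.985, 0.0], [-0.0, -0.0, -1.0]]
wrist_force: [-0.6, 0.2, -0.6]
gripper_width: 0.999
gripper_force: 0.0
```

```bash
python3 - <<'E'
from h import *
plan([.58,.10,.28],-10)
c=r.capture('wrist'); save(c,'w1',1.5)
for t in ['stand','slot_mouth','slot_lip','canister','stored0','gate','plate']:
    for d in r.pinpoint(t,'wrist')[:5]:
        print(t,np.round(d['centre'],1),round(d['score'],2),np.round(at(c,d['centre'],{'slot_mouth':.012,'slot_lip':.022,'canister':.014,'stored0':.014}.get(t,0)),4))
E
```

```text
t 2.7 tcp [0.545  0.1411 0.2766] turn/0.1rad [-0.001  0.002  0.012] shift/0.5 in cur tool [ 0.0832  0.0689 -0.0068] in final tool [ 0.0832  0.0688 -0.0068]
stand [293.5 136.1] 0.61 [0.5728 0.0792 0.    ]
slot_mouth [285.8 169.3] 0.73 [0.5277 0.0988 0.012 ]
slot_lip [292.2 142.1] 0.56 [0.5667 0.0848 0.022 ]
canister [492.2 214.3] 0.63 [ 0.399  -0.2222  0.014 ]
canister [469.1  68.4] 0.62 [ 0.629  -0.1834  0.014 ]
stored0 [230. 154.] 0.95 [0.5643 0.1755 0.014 ]
stored0 [228.3 108.5] 0.87 [0.6278 0.1656 0.014 ]
stored0 [232.   62.7] 0.65 [0.687 0.149 0.014]Traceback (most recent call last):
  File "<stdin>", line 5, in <module>
ValueError: it knows: canister, dish, grinder, jar, slot_lip, slot_mouth, stand, stick, stored, suribachi
```

View pics/w1.png

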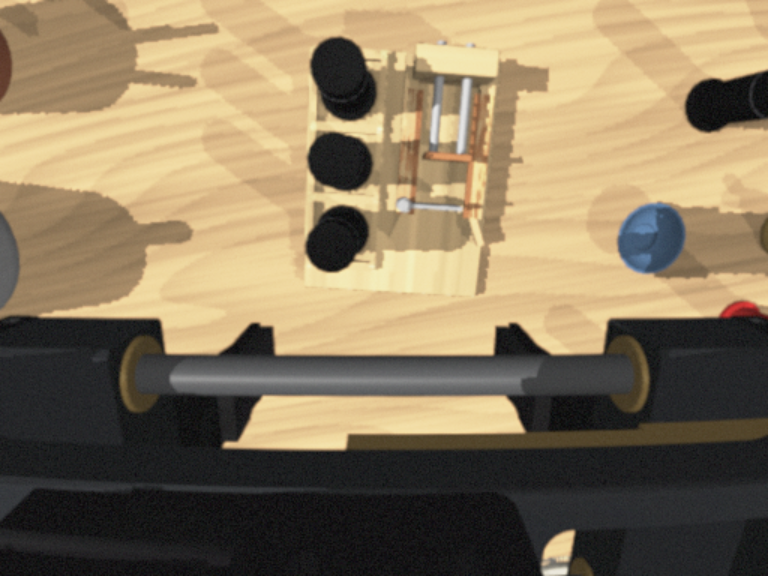

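The wrist view shows the whole stand. The apron is at about (395,280) in the 1.5x picture, the shut gate bar runs (400,205)–(462,208), the copper-coloured plate is at (450,157), and the stored tins are on the left. Now I'll fit the pose from the board corners and network points.

```bash
cat >> h.py <<'E'
from scipy.optimize import least_squares
def fit(c,obs,x0=(.571,.083,-10)):  # obs: list of (stand xyz mm, px)
    def W(q,p):
        a=np.radians(q[2]); X,Y=p[0]/1e3,p[1]/1e3
        return [q[0]+np.cos(a)*X-np.sin(a)*Y,q[1]+np.sin(a)*X+np.cos(a)*Y,p[2]/1e3]
    f=lambda q:np.ravel([proj(c,W(q,p))-np.array(u) for p,u in obs])
    s=least_squares(f,x0,loss='soft_l1',x_scale=[.01,.01,1])
    print('stand pose',np.round(s.x,4)); print('resid px',np.round(f(s.x).reshape(-1,2),1).tolist())
    return s.x
E
python3 - <<'E'
from h import *
c=r.capture('wrist')
g=c['img'].copy()
# zoomed stand crop with 5x
cv2.imwrite('pics/w2.png',cv2.resize(g[20:210,195:345,::-1],None,fx=4,fy=3.15*4/3.15,interpolation=cv2.INTER_CUBIC)[:600] if 0 else cv2.resize(g[20:200,190:350,::-1],None,fx=3.333,fy=3.333,interpolation=cv2.INTER_CUBIC))
fit(c,[((-90,127,12),(304/1.5,286/1.5)),((-90,-47,12),(478/1.5,296/1.5)),((-50,0,12),(285.8,169.3)),((-10,0,22),(292.2,142.1)),((0,0,0),(293.5,136.1))])
c['img']=0
E
```

```text
stand pose [  0.5756   0.0816 -13.4312]
resid px [[0.3, -0.1], [-1.0, 0.0], [3.5, 0.2], [0.3, 0.8], [-2.2, -1.2]]
```

View pics/w2.png

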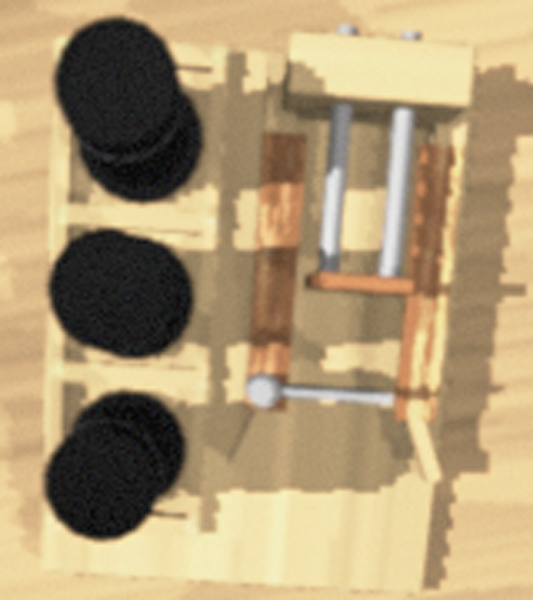

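```bash
python3 - <<'E'
from h import *
c=r.capture('wrist')
u=lambda a,b:(a/3.333+190,b/3.333+20)
L=[at(c,u(286,411),.027),at(c,u(305,135),.027)];Rr=[at(c,u(397,418),.027),at(c,u(418,148),.027)]
for l in(L,Rr):
    d=l[1]-l[0];print('lip',np.round(l,4).tolist(),'yaw',np.degrees(np.arctan2(d[1],d[0])))
print('gap',np.linalg.norm(L[0]-Rr[0]))
F=[at(c,u(42,570),.012),at(c,u(420,590),.012)];d=F[0]-F[1];print('front len',np.linalg.norm(d),'yaw',np.degrees(np.arctan2(-d[0],d[1])))
fit(c,[((-90,127,12),u(42,570)),((-90,-47,12),u(420,590)),((-10,23,27),u(286,411)),((-10,-23,27),u(397,418)),((0,34,58),u(264,390))])
E
```

```text
lip [[0.5699, 0.1075, 0.027], [0.6767, 0.0826, 0.027]] yaw -13.108425916933525
lip [[0.5591, 0.0619, 0.027], [0.6644, 0.0389, 0.027]] yaw -12.316122841919183
gap 0.04690317929612756
front len 0.17192257023058824 yaw -13.079402271748249
stand pose [  0.5747   0.0827 -13.541 ]
resid px [[-0.4, 0.2], [0.8, 1.1], [-0.0, -0.3], [-0.6, -0.2], [0.3, -0.2]]
```

move_arm(series=[[[0, 0, 0], [0.02, 0.08, 0.019], 1], [[0, 0, 0], [0.02, 0.08, 0.019], 1], [[0, 0, 0], [0.02, 0.08, 0.019], 1], [[0, 0, 0], [0.02, 0.08, 0.019], 1], [[0, 0, 0], [0.02, 0.08, 0.019], 1], [[0, 0, 0], [0.02, 0.08, 0.019], 1], [[0, 0, 0], [0.02, 0.08, 0.019], 1], [[0, 0, 0], [0.02, 0.08, 0.019], 1], [[0, 0, 0.54], [0, 0, 0], 1], [[0, 0, 0], [0, 0, 0], 1], [[0, 0, 0], [0, 0, 0], 1]])

```text
time_s: 4.2
tcp_pos: [0.5689, -0.1888, 0.2007]
ee_rot: [[0.974, -0.226, 0.0], [-0.226, -0.974, 0.0], [0.0, -0.0, -1.0]]
wrist_force: [-0.1, 0.0, 0.6]
gripper_width: 0.997
gripper_force: 0.0
```

```bash
python3 - <<'E'
from h import *
c=r.capture('wrist'); save(c,'w3',1.5)
for d in r.pinpoint('canister','wrist')[:3]: print(d['centre'],d['score'],at(c,d['centre'],0))
for d in r.cut_out('canister','wrist')[:3]:
    ys,xs=np.nonzero(d['pixels']); print('mask',d['centre'],d['score'],xs.min(),xs.max(),ys.min(),ys.max(),len(xs))
plan([.629,-.2,.056],-13)
# silhouette fit: dark pixels vs model
E
```

```text
[314.0, 289.1] 0.65 [ 0.38475619 -0.23123534  0.        ]
[409.5, 179.4] 0.58 [ 0.51335281 -0.38053071  0.        ]
[251.6, 124.0] 0.56 [ 0.62599682 -0.19713019  0.        ]
mask [315.9, 279.9] 0.7 296 331 270 289 567
mask [250.3, 124.8] 0.65 228 273 103 148 1636
mask [436.7, 189.0] 0.56 396 483 161 211 2941
t 4.35 tcp [ 0.5691 -0.1881  0.2011] turn/0.1rad [-0.001 -0.009  0.001] shift/0.5 in cur tool [ 0.1218 -0.0037  0.2902] in final tool [ 0.1221 -0.0037  0.2901]
```

View pics/w3.png

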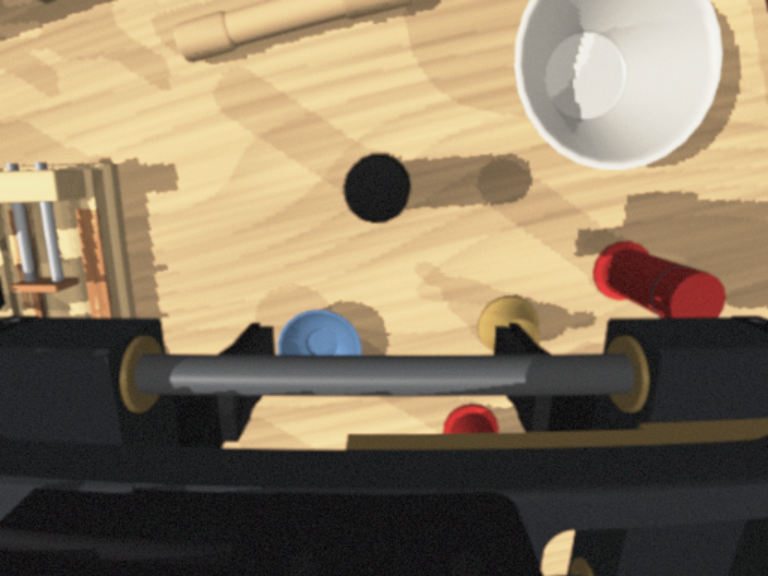

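The canister shows as a dark disc at (377,188) in the 1.5x picture, seen from straight above. That puts it at about (0.627, -0.197). Next I move over it, go down and grip it high, with the TCP 57 mm above the table.

move_arm(series=[[[0, 0, 0], [0.06, -0.004, 0], 1], [[0, 0, 0], [0.056, -0.005, 0], 1], [[0, 0, 0], [0, 0, 0.06], 1], [[0, 0, 0], [0, 0, 0.06], 1], [[0, 0, 0], [0, 0, 0.06], 1], [[0, 0, 0], [0, 0, 0.06], 1], [[0, 0, 0], [0, 0, 0.03], 1], [[0, 0, 0], [0, 0, 0.018], 1], [[0, 0, 0], [0, 0, 0], 1], [[0, 0, 0], [0, 0, 0], 0.4], [[0, 0, 0], [0, 0, 0], 0.4], [[0, 0, 0], [0, 0, 0], 0.4]])

```text
time_s: 5.55
tcp_pos: [0.627, -0.1978, 0.0579]
ee_rot: [[0.974, -0.227, 0.002], [-0.227, -0.974, -0.0], [0.002, -0.0, -1.0]]
wrist_force: [0.5, -0.2, -0.3]
gripper_width: 0.806
gripper_force: 0.0
```

move_arm(series=[[[0, 0, 0], [0, 0, 0], 0], [[0, 0, 0], [0, 0, 0], 0], [[0, 0, 0], [0, 0, 0], 0], [[0, 0, 0], [0, 0, 0], 0], [[0, 0, 0], [0, 0, 0], 0], [[0, 0, 0], [0, 0, 0], 0]])

```text
time_s: 6.15
tcp_pos: [0.6263, -0.1977, 0.0566]
ee_rot: [[0.974, -0.227, -0.0], [-0.227, -0.974, -0.0], [-0.0, 0.0, -1.0]]
wrist_force: [-0.7, 0.1, 0.2]
gripper_width: 0.454
gripper_force: 30.0
```

```bash
python3 - <<'E'
from h import *
s=r.sense();print(s['gripper_width'],s['gripper_force'],s['wrist_force'])
a=np.radians(-13);S=np.array([.5747,.0827])
p=S+(-.058)*np.array([np.cos(a),np.sin(a)])
print(p); plan([p[0],p[1],.19],-13)
E
```

```text
0.45359829413935 29.992632949724793 [-0.69131863  0.14837717  0.2187459 ]
[0.51818654 0.09574716]
t 6.15 tcp [ 0.6263 -0.1977  0.0566] turn/0.1rad [ 0.     0.    -0.019] shift/0.5 in cur tool [-0.3438 -0.5226 -0.2669] in final tool [-0.3428 -0.5233 -0.2669]
```

Gripped: the opening is 39.5 mm, matching the body. Now I lift it and carry it to above the apron.

move_arm(series=[[[0, 0, 0], [0, 0, -0.03], 0], [[0, 0, 0], [0, 0, -0.06], 0], [[0, 0, 0], [0, 0, -0.07], 0], [[0, 0, 0], [-0.043, -0.065, 0], 0], [[0, 0, 0], [-0.043, -0.065, 0], 0], [[0, 0, 0], [-0.043, -0.065, 0], 0], [[0, 0, 0], [-0.043, -0.065, 0], 0], [[0, 0, 0], [-0.043, -0.065, 0], 0], [[0, 0, 0], [-0.043, -0.065, 0], 0], [[0, 0, 0], [-0.043, -0.065, 0], 0], [[0, 0, 0], [-0.043, -0.065, 0], 0], [[0, 0, 0], [0, 0, 0], 0]])

```text
time_s: 7.35
tcp_pos: [0.5167, 0.0979, 0.1377]
ee_rot: [[0.975, -0.222, 0.001], [-0.222, -0.975, 0.001], [0.001, -0.001, -1.0]]
wrist_force: [-0.6, 0.3, -1.0]
gripper_width: 0.452
gripper_force: 30.0
```

move_arm(series=[[[0, 0, 0], [0, 0, 0], 0], [[0, 0, 0], [0, 0, 0], 0]])

```text
time_s: 7.55
tcp_pos: [0.518, 0.0941, 0.137]
ee_rot: [[0.974, -0.227, 0.0], [-0.227, -0.974, 0.0], [0.0, -0.0, -1.0]]
wrist_force: [-0.3, -0.2, -1.7]
gripper_width: 0.452
gripper_force: 30.0
```

```bash
python3 - <<'E'
from h import *
c=r.capture('wrist')
s=r.sense();print(s['tcp_pos'],s['wrist_force'],s['gripper_width'])
g=cv2.resize(c['img'][0:240,150:410,::-1],None,fx=2.5,fy=2.5,interpolation=cv2.INTER_CUBIC)
cv2.imwrite('pics/w4.png',g)
for t in('slot_mouth','slot_lip','canister','stored'):
    for d in r.pinpoint(t,'wrist')[:4]: print(t,d['centre'],d['score'],at(c,d['centre'],dict(slot_mouth=.012,slot_lip=.022).get(t,.013)))
E
```

```text
[0.51799883 0.09374799 0.13682129] [ 1.17228917  0.10695719 -1.51558307] 0.45407071814275735
slot_mouth [251.8, 177.0] 0.63 [0.52596582 0.0960253  0.012     ]
slot_lip [254.0, 134.6] 0.83 [0.56682048 0.08412994 0.022     ]
canister [253.5, 203.4] 0.89 [0.49903327 0.10059485 0.013     ]
canister [459.7, 285.5] 0.63 [ 0.34735767 -0.10936699  0.013     ]
canister [154.4, 24.3] 0.23 [0.68459189 0.14971372 0.013     ]
stored [159.6, 90.2] 0.92 [0.6273633  0.16147579 0.013     ]
stored [154.5, 21.4] 0.7 [0.68697594 0.1489323  0.013     ]
stored [162.4, 159.9] 0.64 [0.56318814 0.17828848 0.013     ]
stored [253.8, 128.2] 0.64 [0.57227978 0.08310376 0.013     ]
```

View pics/w4.png

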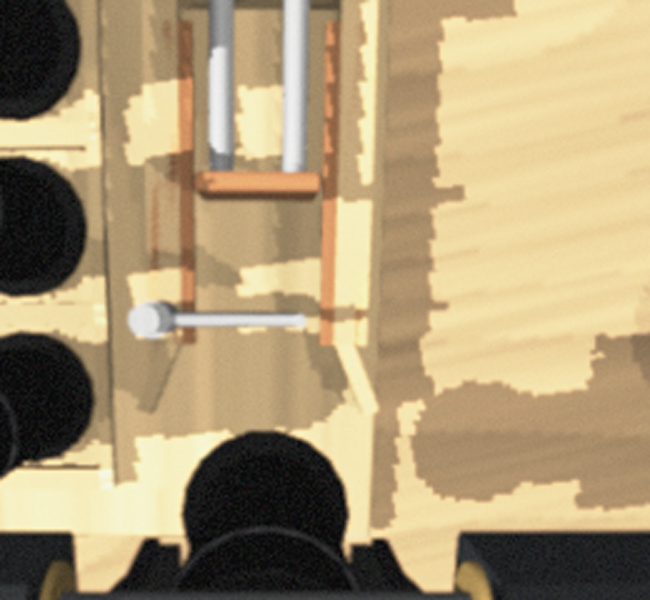

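The close view shows the canister held at about (265,510) in the crop, squarely in front of the slot. The lip inner edges start at (195,342) and (321,344), the gate bar is shut from (150,320) to (303,321), and the apron is free.

```bash
python3 - <<'E'
from h import *
c=r.capture('wrist')
u=lambda a,b:(a/2.5+150,b/2.5)
for a,b in [((195,342),(193,22)),((321,344),(327,22))]:
    p,q=at(c,u(*a),.027),at(c,u(*b),.027);d=q-p;print(np.round(p,4),'yaw',np.degrees(np.arctan2(d[1],d[0])))
q=fit(c,[((-10,23,27),u(195,342)),((-10,-23,27),u(321,344)),((0,34,58),u(150,320)),((0,-16,58),u(303,321)),((-10,0,22),(254,134.6)),((-50,0,12),(251.8,177))])
s=r.sense();a=np.radians(-13)
for S in ((.5747,.0827),q[:2]):
    d=s['tcp_pos'][:2]-np.array(S); print('tcp in stand',np.array([[np.cos(a),np.sin(a)],[-np.sin(a),np.cos(a)]])@d)
# canister flange silhouette check: axis lateral
gx=proj(c,[*s['tcp_pos'][:2],s['tcp_pos'][2]-.0566]);print('proj foot centre',gx,'crop',(gx-[150,0])*2.5)
E
```

```text
[0.5706 0.1072 0.027 ] yaw -13.80444924702694
[0.5593 0.0623 0.027 ] yaw -13.4286297998798
stand pose [  0.5745   0.0829 -13.7996]
resid px [[-0.4, 0.4], [-0.7, 0.1], [0.3, -0.8], [1.0, -0.6], [-1.3, 2.4], [0.7, -0.2]]
tcp in stand [-0.05780582 -0.00197269]
tcp in stand [-0.05761487 -0.00212452]
proj foot centre [255.22758482 203.87984706] crop [263.06896205 509.69961766]
```

move_arm(series=[[[0, 0, 0.09], [0, -0.005, 0.03], 0], [[0, 0, 0], [0, 0, 0.04], 0], [[0, 0, 0], [0, 0, 0.03], 0], [[0, 0, 0], [0, 0, 0.02], 0], [[0, 0, 0], [0, 0, 0.01], 0], [[0, 0, 0], [0, 0, 0.003], 0], [[0, 0, 0], [0, 0, 0], 0], [[0, 0, 0], [0, 0, 0], 0], [[0, 0, 0], [0, 0, 0], 0]])

```text
time_s: 8.75
tcp_pos: [0.5188, 0.0971, 0.0707]
ee_rot: [[0.972, -0.235, 0.001], [-0.235, -0.972, 0.001], [0.001, -0.001, -1.0]]
wrist_force: [0.4, -0.6, -1.8]
gripper_width: 0.453
gripper_force: 30.0
```

```bash
cat >> h.py <<'E'
S=np.array([.5745,.0829]);YAW=-13.5
def rep():
    s=r.sense();a=np.radians(YAW);d=s['tcp_pos'][:2]-S;A=np.array(s['ee_rot']);f=s['wrist_force']
    print('t',s['time_s'],'in stand mm',np.round(1e3*np.array([np.cos(a)*d[0]+np.sin(a)*d[1],-np.sin(a)*d[0]+np.cos(a)*d[1],s['tcp_pos'][2]-.0566]),1),'yaw',np.round(np.degrees(np.arctan2(A[1,0],A[0,0])),2),'F stand',np.round([np.cos(a)*f[0]+np.sin(a)*f[1],-np.sin(a)*f[0]+np.cos(a)*f[1],f[2]],1))
E
python3 - <<'E'
from h import *
rep(); c=r.capture('wrist')
cv2.imwrite('pics/w5.png',cv2.resize(c['img'][60:240,170:340,::-1],None,fx=3.333,fy=3.333,interpolation=cv2.INTER_CUBIC)); rep()
E
```

```text
t 8.75 in stand mm [-57.5   0.8  14.1] yaw -13.62 F stand [ 0.6 -0.5 -1.8]
t 8.8 in stand mm [-57.6   0.8  14. ] yaw -13.62 F stand [-0.8  0.4 -1.2]
```

View pics/w5.png

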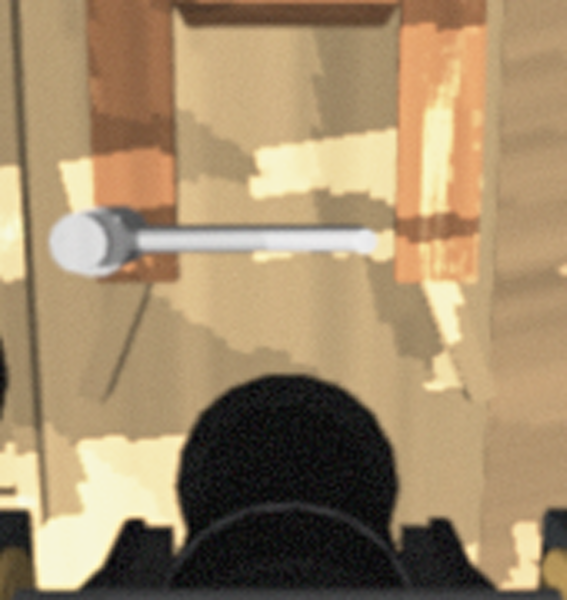

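The view shows the foot centred at column 288 of the crop and the slot's middle at 287, so it is aligned and parallel, about 2 mm above the board. I lower it a touch, then slide in slowly.

move_arm(series=[[[0, 0, 0], [0, 0, 0.001], 0], [[0, 0, 0], [0, 0, 0], 0], [[0, 0, 0], [0, 0, 0], 0], [[0, 0, 0], [0.01, 0, 0], 0], [[0, 0, 0], [0.01, 0, 0], 0], [[0, 0, 0], [0.01, 0, 0], 0], [[0, 0, 0], [0.01, 0, 0], 0], [[0, 0, 0], [0.01, 0, 0], 0], [[0, 0, 0], [0.01, 0, 0], 0], [[0, 0, 0], [0.01, 0, 0], 0], [[0, 0, 0], [0.01, 0, 0], 0], [[0, 0, 0], [0, 0, 0], 0]])

```text
time_s: 10.0
tcp_pos: [0.5573, 0.0873, 0.0693]
ee_rot: [[0.972, -0.236, -0.001], [-0.236, -0.972, -0.0], [-0.001, 0.0, -1.0]]
wrist_force: [-2.3, 0.4, -0.4]
gripper_width: 0.454
gripper_force: 30.0
```

```bash
python3 -c "
from h import *
rep()"
```

```text
t 10.0 in stand mm [-17.7   0.2  12.7] yaw -13.66 F stand [-2.3 -0.1 -0.4]
```

move_arm(series=[[[0, 0, 0], [0.009, 0, -0.001], 0], [[0, 0, 0], [0.009, 0, 0], 0], [[0, 0, 0], [0.009, 0, 0], 0], [[0, 0, 0], [0.009, 0, 0], 0], [[0, 0, 0], [0.009, 0, 0], 0], [[0, 0, 0], [0.009, 0, 0], 0], [[0, 0, 0], [0.009, 0, 0], 0], [[0, 0, 0], [0.009, 0, 0], 0], [[0, 0, 0], [0, 0, 0], 0], [[0, 0, 0], [0, 0, 0], 0]])

```text
time_s: 11.0
tcp_pos: [0.5928, 0.0785, 0.07]
ee_rot: [[0.972, -0.236, 0.001], [-0.236, -0.972, -0.001], [0.001, 0.0, -1.0]]
wrist_force: [-1.4, -2.9, -3.1]
gripper_width: 0.454
gripper_force: 30.0
```

```bash
python3 -c "
from h import *
rep()"
```

```text
t 11.0 in stand mm [18.8  0.  13.4] yaw -13.63 F stand [-0.6 -3.1 -3.1]
```

move_arm(series=[[[0, 0, 0], [0.008, 0, 0], 0], [[0, 0, 0], [0.008, 0, 0], 0], [[0, 0, 0], [0.008, 0, 0], 0], [[0, 0, 0], [0.008, 0, 0], 0], [[0, 0, 0], [0.008, 0, 0], 0], [[0, 0, 0], [0.008, 0, 0], 0], [[0, 0, 0], [0.008, 0, 0], 0], [[0, 0, 0], [0.008, 0, 0], 0], [[0, 0, 0], [0.008, 0, 0], 0], [[0, 0, 0], [0, 0, 0], 0], [[0, 0, 0], [0, 0, 0], 0]])

```text
time_s: 12.1
tcp_pos: [0.6252, 0.0706, 0.0699]
ee_rot: [[0.972, -0.236, -0.004], [-0.236, -0.972, -0.0], [-0.004, 0.002, -1.0]]
wrist_force: [-7.0, -0.7, 0.6]
gripper_width: 0.453
gripper_force: 30.0
```

```bash
python3 -c "
from h import *
rep()"
```

```text
t 12.1 in stand mm [52.2 -0.2 13.3] yaw -13.64 F stand [-6.6 -2.3  0.6]
```

move_arm(series=[[[0, 0, 0], [0.004, 0, 0], 0], [[0, 0, 0], [0.004, 0, 0], 0], [[0, 0, 0], [0.004, 0, 0], 0], [[0, 0, 0], [0, 0, 0], 0], [[0, 0, 0], [0, 0, 0], 0], [[0, 0, 0], [0, 0, 0], 0]])

```text
time_s: 12.7
tcp_pos: [0.6309, 0.0692, 0.0698]
ee_rot: [[0.972, -0.236, -0.005], [-0.236, -0.972, -0.0], [-0.005, 0.002, -1.0]]
wrist_force: [-6.7, 0.8, 1.2]
gripper_width: 0.452
gripper_force: 30.0
```

```bash
python3 -c "
from h import *
rep()
c=r.capture('wrist')
cv2.imwrite('pics/w6.png',cv2.resize(c['img'][60:384,130:400,::-1],None,fx=1.85,fy=1.85))"
```

```text
t 12.7 in stand mm [58.  -0.2 13.2] yaw -13.63 F stand [-6.7 -0.8  1.2]
```

move_arm(series=[[[0, 0, 0], [0.002, 0, 0], 0], [[0, 0, 0], [0.002, 0, 0], 0], [[0, 0, 0], [0, 0, 0], 0], [[0, 0, 0], [0, 0, 0], 0], [[0, 0, 0], [0, 0, 0], 0]])

```text
time_s: 13.25
tcp_pos: [0.6328, 0.0687, 0.0699]
ee_rot: [[0.972, -0.236, -0.005], [-0.236, -0.972, -0.001], [-0.004, 0.002, -1.0]]
wrist_force: [-7.8, -0.2, 1.4]
gripper_width: 0.453
gripper_force: 30.0
```

```bash
python3 -c "
from h import *
rep()
c=r.capture('side')
p=proj(c,[*S,.04]).astype(int);print(p)
cv2.imwrite('pics/s2.png',cv2.resize(c['img'][p[1]-50:p[1]+50,p[0]-65:p[0]+65,::-1],None,fx=6,fy=6,interpolation=cv2.INTER_CUBIC));rep()"
```

```text
t 13.25 in stand mm [60.1 -0.2 13.3] yaw -13.62 F stand [-7.5 -2.   1.4]
[238 154]
t 13.3 in stand mm [60.1 -0.2 13.3] yaw -13.63 F stand [-7.6 -1.6  1. ]
```

View pics/s2.png

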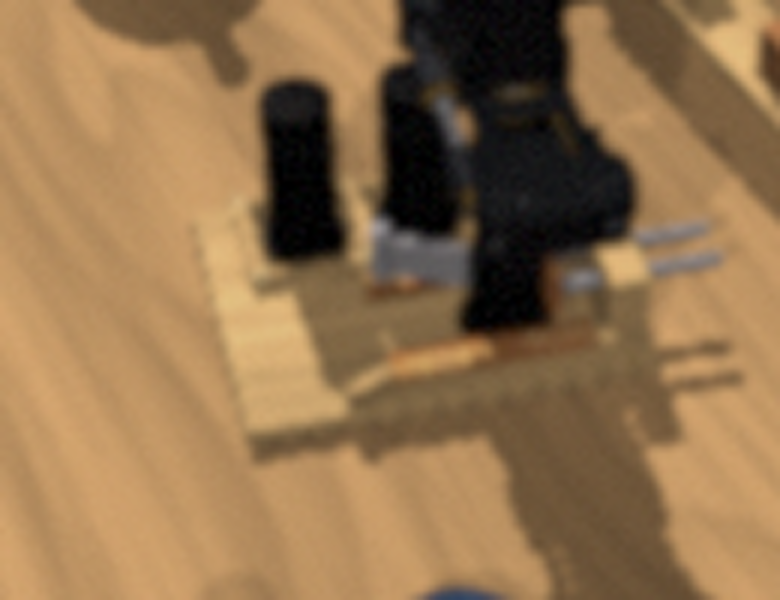

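The gate (grey flap from (375,250) to (470,260)) is still swung open beside the canister. I'll push on in 1 mm steps and watch the lateral force.

move_arm(series=[[[0, 0, 0], [0.002, 0, 0], 0], [[0, 0, 0], [0, 0, 0], 0], [[0, 0, 0], [0, 0, 0], 0], [[0, 0, 0], [0, 0, 0], 0]])

```text
time_s: 13.7
tcp_pos: [0.6333, 0.0687, 0.0699]
ee_rot: [[0.972, -0.236, -0.006], [-0.236, -0.972, -0.0], [-0.006, 0.002, -1.0]]
wrist_force: [-7.7, 0.5, 2.3]
gripper_width: 0.455
gripper_force: 30.0
```

```bash
python3 -c "
from h import *
rep()
c=r.capture('side');p=[238,154]
cv2.imwrite('pics/s3.png',cv2.resize(c['img'][p[1]-50:p[1]+50,p[0]-65:p[0]+65,::-1],None,fx=6,fy=6,interpolation=cv2.INTER_CUBIC));rep()
# gate brightness probe: grey-metal pixels in crop window
w=c['img'][p[1]-17:p[1]+0,p[0]-5:p[0]+13].astype(int);print((abs(w[...,0]-w[...,2])<25).sum(), ((abs(w[...,0]-w[...,2])<25)&(w.sum(2)>240)).astype(int))"
```

```text
t 13.7 in stand mm [60.5 -0.1 13.3] yaw -13.65 F stand [-7.6 -1.3  2.3]
t 13.75 in stand mm [60.5 -0.1 13.3] yaw -13.65 F stand [-8.4 -0.6  1.6]
126 [[0 0 0 0 0 0 0 0 0 0 0 0 0 0 0 0 0 0]
 [0 0 0 0 0 0 0 0 0 0 0 0 0 0 0 0 0 0]
 [0 0 0 0 0 0 0 0 0 0 0 0 0 0 0 0 0 0]
 [0 0 0 1 0 0 0 0 0 0 0 0 0 0 0 0 0 0]
 [0 0 1 1 1 0 0 0 0 0 0 0 0 0 0 0 0 0]
 [0 0 1 1 1 0 0 0 0 0 0 0 0 0 0 0 0 0]
 [0 0 1 1 1 0 0 0 0 0 0 0 0 0 0 0 0 0]
 [0 0 1 1 1 0 0 0 0 0 0 0 0 0 0 0 0 0]
 [0 0 1 1 1 1 0 0 0 0 0 0 0 0 0 0 0 0]
 [0 0 1 1 1 0 0 0 0 0 0 0 0 0 0 0 0 0]
 [0 0 1 1 1 1 0 0 0 0 0 0 0 0 0 0 0 0]
 [0 0 1 1 1 1 0 0 0 0 0 0 0 0 0 0 0 0]
 [0 0 0 1 1 1 0 0 0 0 0 0 0 0 0 0 0 0]
 [0 0 0 1 1 1 0 0 0 0 0 0 0 0 0 0 0 0]
 [0 0 0 0 1 1 0 0 0 0 0 0 0 0 0 0 0 0]
 [0 0 0 0 1 1 1 0 0 0 0 0 0 0 0 0 0 0]
 [0 0 0 0 1 1 1 1 0 0 0 0 0 0 0 0 0 0]]
```

```bash
python3 -c "
from h import *
c=r.capture('side');a=np.radians(YAW)
for y in(34,10,-16):
  for z in(.03,.058):
    P=[S[0]-np.sin(a)*y/1e3,S[1]+np.cos(a)*y/1e3,z];p=proj(c,P);print(y,z,np.round(p-[238-5,154-17]))
g=c['img'][135:165,228:260].astype(int)
for row in ((abs(g[...,0]-g[...,2])<25)&(g.sum(2)>200)).astype(int): print(''.join('.#'[v] for v in row))
rep()"
```

```text
34 0.03 [ 3. 13.]
34 0.058 [3. 6.]
10 0.03 [ 5. 18.]
10 0.058 [ 4. 11.]
-16 0.03 [ 6. 23.]
-16 0.058 [ 6. 17.]
................................
................................
................................
................................
................................
........##......................
.......###......................
.......###......................
.......###......................
.......####.....................
.......####.....................
.......###......................
.......####.....................
.......####.....................
........###.....................
........###.....................
.........##.....................
.........###....................
.........####...................
..........###...................
...........#....................
...........#....................
...........#....................
................................
................................
................................
................................
................................
................................
................................
t 13.8 in stand mm [60.5 -0.1 13.3] yaw -13.65 F stand [-7.7 -1.   2.3]
```

The grey flap now runs along the projected line of the shut gate, so it has swung shut. I ease back.

move_arm(series=[[[0, 0, 0], [-0.004, 0, 0], 0], [[0, 0, 0], [-0.008, 0, 0], 0], [[0, 0, 0], [-0.008, 0, 0], 0], [[0, 0, 0], [-0.008, 0, 0], 0], [[0, 0, 0], [-0.008, 0, 0], 0], [[0, 0, 0], [-0.008, 0, 0], 0], [[0, 0, 0], [-0.008, 0, 0], 0], [[0, 0, 0], [-0.008, 0, 0], 0], [[0, 0, 0], [-0.006, 0, 0], 0], [[0, 0, 0], [-0.004, 0, 0], 0], [[0, 0, 0], [0, 0, 0], 0], [[0, 0, 0], [0, 0, 0], 0]])

```text
time_s: 15.0
tcp_pos: [0.6003, 0.0766, 0.0698]
ee_rot: [[0.972, -0.236, -0.003], [-0.236, -0.972, -0.0], [-0.003, 0.001, -1.0]]
wrist_force: [-6.1, -0.8, -1.5]
gripper_width: 0.455
gripper_force: 30.0
```

```bash
python3 -c "
from h import *
rep()"
```

```text
t 15.0 in stand mm [26.6 -0.1 13.2] yaw -13.64 F stand [-5.8 -2.3 -1.5]
```

Now the last few millimetres in small steps, until the gate takes the load.

move_arm(series=[[[0, 0, 0], [-0.002, 0, 0], 0], [[0, 0, 0], [-0.002, 0, 0], 0], [[0, 0, 0], [-0.002, 0, 0], 0], [[0, 0, 0], [0, 0, 0], 0], [[0, 0, 0], [0, 0, 0], 0]])

```text
time_s: 15.5
tcp_pos: [0.5976, 0.0773, 0.0698]
ee_rot: [[0.972, -0.236, -0.003], [-0.236, -0.972, -0.0], [-0.003, 0.001, -1.0]]
wrist_force: [-5.1, -0.6, -1.4]
gripper_width: 0.452
gripper_force: 30.0
```

```bash
python3 -c "
from h import *
rep()"
```

```text
t 15.5 in stand mm [23.7 -0.1 13.2] yaw -13.65 F stand [-4.8 -1.8 -1.4]
```

move_arm(series=[[[0, 0, 0], [-0.002, 0, 0], 0], [[0, 0, 0], [-0.002, 0, 0], 0], [[0, 0, 0], [-0.002, 0, 0], 0], [[0, 0, 0], [0, 0, 0], 0], [[0, 0, 0], [0, 0, 0], 0]])

```text
time_s: 16.0
tcp_pos: [0.5958, 0.0779, 0.0699]
ee_rot: [[0.972, -0.236, -0.001], [-0.236, -0.972, -0.0], [-0.001, 0.0, -1.0]]
wrist_force: [-3.0, -2.2, -2.7]
gripper_width: 0.451
gripper_force: 30.0
```

```bash
python3 -c "
from h import *
rep()"
```

```text
t 16.0 in stand mm [21.9  0.1 13.3] yaw -13.64 F stand [-2.4 -2.8 -2.7]
```

The gate is carrying load now. One more millimetre, then I lower onto the board and release gently.

move_arm(series=[[[0, 0, 0], [-0.002, 0, 0], 0], [[0, 0, 0], [0, 0, 0.001], 0], [[0, 0, 0], [0, 0, 0.001], 0], [[0, 0, 0], [0, 0, 0.001], 0], [[0, 0, 0], [0, 0, 0], 0], [[0, 0, 0], [0, 0, 0], 0]])

```text
time_s: 16.6
tcp_pos: [0.5958, 0.0787, 0.0692]
ee_rot: [[0.972, -0.235, 0.002], [-0.235, -0.972, 0.001], [0.002, -0.001, -1.0]]
wrist_force: [-2.2, -2.3, 1.6]
gripper_width: 0.451
gripper_force: 30.0
```

```bash
python3 -c "
from h import *
rep()"
```

```text
t 16.6 in stand mm [21.7  0.9 12.6] yaw -13.6 F stand [-1.6 -2.8  1.6]
```

move_arm(series=[[[0, 0, 0], [0, 0, 0], 0.5], [[0, 0, 0], [0, 0, 0], 0.55], [[0, 0, 0], [0, 0, 0], 0.6], [[0, 0, 0], [0, 0, 0], 0.65], [[0, 0, 0], [0, 0, 0], 0.65], [[0, 0, 0], [0, 0, 0], 0.65], [[0, 0, 0], [0, 0, -0.02], 0.65], [[0, 0, 0], [0, 0, -0.04], 0.65], [[0, 0, 0], [0, 0, -0.06], 0.65], [[0, 0, 0], [0, 0, -0.06], 0.65], [[0, 0, 0], [0, 0, -0.06], 0.65], [[0, 0, 0], [0, 0, 0], 0.65]])

```text
time_s: 17.8
tcp_pos: [0.5981, 0.079, 0.1948]
ee_rot: [[0.972, -0.235, 0.011], [-0.235, -0.972, 0.003], [0.01, -0.005, -1.0]]
wrist_force: [1.2, -0.3, 1.0]
gripper_width: 0.646
gripper_force: 0.0
```

move_arm(series=[[[0, 0, 0], [-0.08, 0, 0], 0.65], [[0, 0, 0], [-0.08, 0, 0], 0.65], [[0, 0, 0], [-0.04, 0, 0], 0.65], [[0, 0, 0], [0, 0, 0], 0.65], [[0, 0, 0], [0, 0, 0], 0.65]])

```text
time_s: 18.3
tcp_pos: [0.4983, 0.1021, 0.1891]
ee_rot: [[0.972, -0.235, 0.001], [-0.235, -0.972, 0.0], [0.001, -0.001, -1.0]]
wrist_force: [0.3, -0.7, 0.2]
gripper_width: 0.653
gripper_force: 0.0
```

```bash
python3 -c "
from h import *
rep()
c=r.capture('wrist');cv2.imwrite('pics/w7.png',cv2.resize(c['img'][0:230,150:410,::-1],None,fx=2.6,fy=2.6,interpolation=cv2.INTER_CUBIC))
a=np.radians(YAW)
for t in('canister',):
  for d in r.pinpoint(t,'wrist')[:5]:
    e=at(c,d['centre'],.012)[:2]-S;print(d['score'],1e3*np.array([np.cos(a)*e[0]+np.sin(a)*e[1],-np.sin(a)*e[0]+np.cos(a)*e[1]]))
"
```

```text
t 18.3 in stand mm [-78.6   0.9 132.5] yaw -13.57 F stand [ 0.5 -0.6  0.2]
0.62 [24.57904722  2.66115668]
0.35 [-29.49803564  89.71643534]
```

View pics/w7.png

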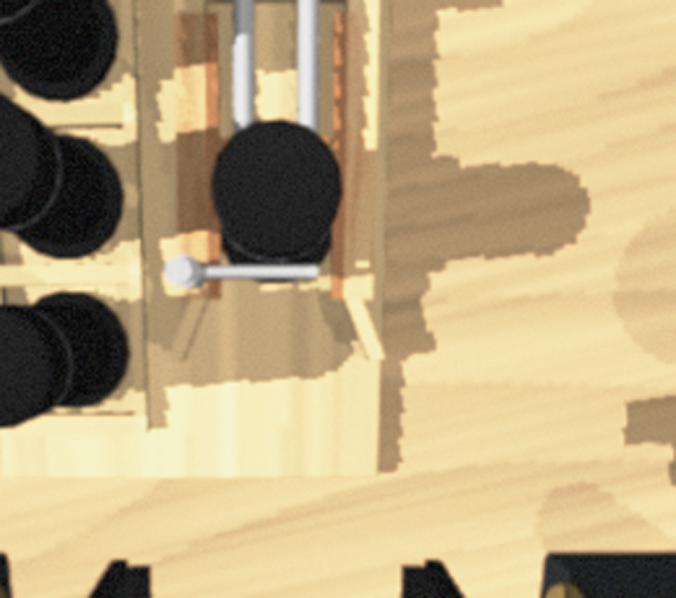

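The picture shows the canister standing in the slot at about (277,190) in the crop, centred between the lips. The gate is shut and straight across in front of it, from (183,270) to (318,271). The gripper is clear, so I hand the job in.

```bash
python3 -c "
from station import r
print(r.finish_job())"
```

```text
the job is handed in; nothing more can be done
None
```

The loose black canister is in the empty slot, resting against the shut gate with the gripper clear, and I handed the job in after about 18 s of the 64 s allowed; the judge returned no verdict.

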